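# Put two swapped paint-pot lids right

### The job

The lids of the blue and the yellow paint pot have been mixed up: lift them off and put each one fully home, level, on the pot of its own colour. Leave the pots standing upright in their red carrier, leave the red pot closed, and do not disturb the tub of brushes, the dish or the lying brush.

Things in the scene. Friction and masses are not known exactly. Their poses are not given: they have to be found in the camera images.
- carrier: open red tin carrier, fixed, 78 x 296 mm and 46 mm high, walls 4 mm, in three bays side by side along its y axis (pitch 97 mm); origin: centre of its underside, z up.
- pot_blue: blue plastic paint pot holding a solid blue paint cake, loose, standing in one of the carrier's three bays, at the start under the yellow lid: body 60 mm in diameter up to 74 mm, then a neck 51 mm in diameter with a bevelled rim at 100 mm; about 280 g. Origin: centre of its underside, z up.
- pot_yellow: yellow plastic paint pot holding a solid yellow paint cake, loose, standing in one of the carrier's three bays, at the start under the blue lid: body 60 mm in diameter up to 74 mm, then a neck 51 mm in diameter with a bevelled rim at 100 mm; about 280 g. Origin: centre of its underside, z up.
- pot_red: red plastic paint pot holding a solid red paint cake, loose, standing in one of the carrier's three bays, at the start under the red lid: body 60 mm in diameter up to 74 mm, then a neck 51 mm in diameter with a bevelled rim at 100 mm; about 280 g. Origin: centre of its underside, z up.
- lid_blue: loose blue plastic lid without thread: a round cap 62 mm in diameter, 20 mm high, flat paint-spotted top 4 mm thick, skirt 16 mm deep with a 56 mm bore; about 45 g. At the start it sits on the yellow pot. Origin: centre of its open lower edge, z up through its top. Fully on a pot, its origin is 84 mm above the pot's.
- lid_yellow: loose yellow plastic lid without thread: a round cap 62 mm in diameter, 20 mm high, flat paint-spotted top 4 mm thick, skirt 16 mm deep with a 56 mm bore; about 45 g. At the start it sits on the blue pot. Origin: centre of its open lower edge, z up through its top. Fully on a pot, its origin is 84 mm above the pot's.
- lid_red: loose red plastic lid without thread: a round cap 62 mm in diameter, 20 mm high, flat paint-spotted top 4 mm thick, skirt 16 mm deep with a 56 mm bore; about 45 g. At the start it sits on the red pot. Origin: centre of its open lower edge, z up through its top. Fully on a pot, its origin is 84 mm above the pot's. It belongs there and stays.
- card: bare flat sheet of pale grey card, fixed, 160 x 160 mm, 2 mm thick, on the table to the left or right of the carrier: a clear spot to rest a lid for a while. Origin: centre of its underside, z up.
- brush_tub: bystander: grey round tub, 100 mm in diameter at its rim and 85 mm high, with brush handles standing in it up to 170 mm, on the other side of the carrier from the card. Origin: centre of its underside, z up.
- dish: bystander: white round dish, 116 mm in diameter, 22 mm high, beyond the carrier. Origin: centre of its underside.
- brush: bystander: flat paint brush 190 mm long lying on the table beyond the carrier. Origin: on its underside.

How it is judged:
By the outcome, as a careful person would: the job done as asked, in the order asked, and still so for the second after the job is handed in, with the robot touching nothing.
It also fails if it takes over 72 s, if anything falls off the work surface, if the arm or the gripper's body presses on something with over 40 N, if the wrist force passes 120 N, or if a joint passes its speed limit or range.

### The arm

A 7-joint arm with a two-finger parallel gripper is mounted at the origin on the work surface. World frame = base frame: x ahead of the robot, y to its left, z up, the work surface at z = 0. Lengths are in m, angles in rad, forces in N, time in s.
With the tool pointing down it reaches from about 0.4 to 0.85 m from the base axis. Payload 10.4 kg.
Tool frame: the origin (TCP) lies at the very end of the fingers, on their centre line; the grasp point (between the pads) lies 19 mm behind it (manip.grip_point_offset is the distance from the TCP to the grasp point, in m); z points along the fingers, y is the line along which they close (so a half turn about z gives the same grasp; the last joint's range is limited). The gripper opens to 85 mm and grips with 20 to 120 N. Pads are 22 mm wide; open, the fingers measure 114 mm over their backs; the gripper's body (76 mm by 85 mm) begins 54 mm behind the grasp point. The pads swing forward as they close: fully open they stand 13 mm farther back than shut.
Start: joints at [-1.274, 0.332, -0.065, 1.46, 0.022, 1.35, -0.088], TCP at [0.196, 0.593, 0.231] pointing down, gripper open.
Joint ranges: [-2.6, 2.6], [-0.5, 2.12], [-1.47, 1.34], [0.16, 2.42], [-1.27, 4.41], [0.06, 2.06], [-2.6, 2.6]. Speed limits (rad/s): [2.22, 2.22, 2.79, 2.79, 3.14, 3.14, 3.14].

### API

Orientations are given as a unit quaternion [x, y, z, w].
In Python, from workcell import manip gives the robot as it stands. The module is installed in compiled form; this text tells all that it offers.
- The arm moves only by the tool step_arm, never from a script. Its argument "moves" is a list of rows, each a list of 7 numbers: the closure, from 0 (fully open) to 1 (shut), then the shift along the world's x, y, z in mm, then the turn, a rotation vector about the world's x, y, z in rad. In form: [[grip, tx, ty, tz, ax, ay, az], ...]. A call has 1 to 10 rows; each row is the pose to reach, as a shift and turn from the pose commanded when the call began; what a row does not reach only later rows make up. A row lasts 1/10 s, in which the tool goes at most 50 mm and 8.59 degrees, less where a joint would pass 70% of its speed; a pose out of reach is approached as far as the arm can. A call with a gripper value outside its range is refused whole. The fingers move at their own pace and stop on an object; "grip_force" is the grip in N (left out, the last holds). Time passes only in rows, so rows that repeat a pose let the fingers close. It gives the time, the measured TCP pose, the force, the opening and the grip force at its end, in the units of the state.
- manip.get_obs(): the state, without advancing time (a new reading comes with each control period).
- manip.camera(name): name is "scene" or "top" or "wrist"; returns a dict with "image" (480x640x3 uint8, blue, green, red), "K" (3x3 intrinsics, pixels), "rvec" (rotation vector, rad) and "tvec" (3), from world to camera coordinates, as OpenCV has them; the wrist camera has in their place "mount" (4x4, takes a point from camera to tool coordinates, whose origin is the TCP and whose axes are the flange's). Camera axes: x right, y down, z forward; pixel columns grow to the right and rows downward; lengths in m; the calibration is good to about 2 mm. A picture is of the moment at which its call begins: read the wrist's pose just before it. There is no depth.
- manip.hand_in(): hands the job in; it is judged then, once.
The state is a dict: "clock": time; "joint_pos": joint angles; "joint_velocities": joint speeds; "tau": joint torques, N m; "position": TCP position; "ee_rot": TCP orientation; "ft_force": force on the tool from outside, world axes, zero at the start; "torque": the same for the moment, N m; "grip_width": opening from 0.0 (shut) to 1.0 (fully open); "grasp_force": force on a finger pad.
Only numpy, scipy, OpenCV 4.12 (cv2) and the standard library are available. Lean on these libraries where they do the work, as an engineer would, in place of code of your own. Each camera call takes 0.05 s, during which the arm holds its last target. There are 200 camera calls.

## Working session

There is one attempt and no reset: what is moved stays moved. The work goes in short steps, Python scripts to look and compute and a tool call to move; the robot and the scene stay as the last step left them, time stands still between calls to the robot, and variables do not carry over. Pictures are saved under pics/ and viewed, at most 10 in all, crops included, and the job is handed in when it is done.

Besides the shell and the picture viewer there is one more tool, called after "Emit:" by a JSON object that holds its "fn" and its "kwargs". step_arm: Moves the arm, as the interface text tells. Its arguments: {"type":"object","properties":{"moves":{"type":"array","items":{"type":"array","items":{"type":"number"}}},"grip_force":{"type":"number"}},"required":["moves"]}

```bash
mkdir -p pics
python3 - <<'E'
from workcell import manip
import cv2, numpy as np
o=manip.get_obs();print({k:np.round(v,3).tolist() for k,v in o.items()}, manip.grip_point_offset)
for n in("scene","top"):
    c=manip.camera(n);cv2.imwrite(f"pics/{n}0.png",c["image"]);print(n,c["K"],c["rvec"],c["tvec"])
E
```

```text
{'clock': 0.0, 'joint_pos': [-1.274, 0.333, -0.065, 1.461, 0.022, 1.35, -0.089], 'joint_velocities': [0.001, -0.001, -0.001, -0.001, 0.001, -0.002, -0.001], 'tau': [0.0, -62.545, 0.05, -39.161, 0.016, 0.01, -0.0], 'position': [0.196, 0.593, 0.231], 'ee_rot': [0.159, 0.987, -0.001, -0.0], 'ft_force': [0.051, 0.585, 0.252], 'torque': [-0.017, -0.014, -0.009], 'grasp_force': 0.0, 'grip_width': 0.998} 0.0187
scene [[448.44546968   0.         321.19498521]
 [  0.         448.44546968 247.40783872]
 [  0.           0.           1.        ]] [ 1.56857313  1.76841152 -0.93635718] [ 0.09102009 -0.26368141  1.44164438]
top [[583.58537211   0.         326.78106974]
 [  0.         583.58537211 230.76908678]
 [  0.           0.           1.        ]] [ 2.14490331 -2.13087397  0.17209214] [0.00140244 0.60429027 1.15393742]
```

View pics/scene0.png

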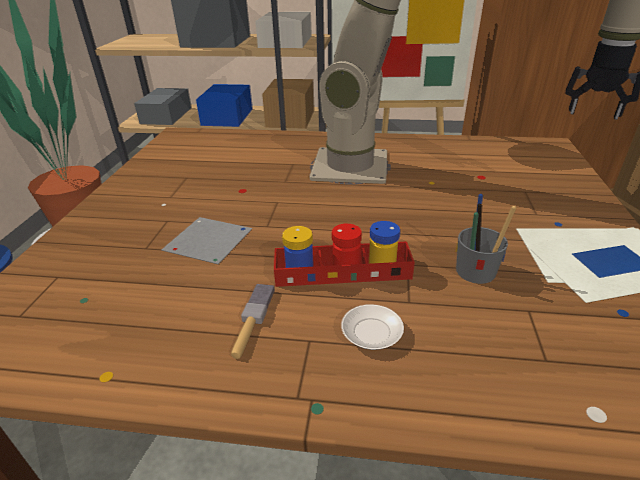

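View pics/top0.png

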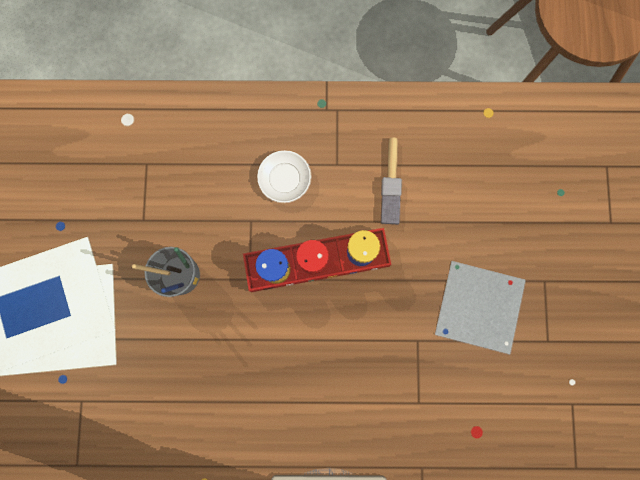

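The top view shows the blue lid at about (272,265), red at (312,256), yellow at (364,247) and the card at (481,308), with the tub on the left at (172,272). The scene view agrees: yellow lid on the blue pot on the card's side, blue lid on the yellow pot on the tub's side.

```bash
cat > h.py <<'E'
from workcell import manip
import cv2, numpy as np
from scipy.spatial.transform import Rotation as R
def cam(n):
    if n=="wrist":
        o=manip.get_obs(); c=manip.camera(n); T=np.eye(4); T[:3,:3]=R.from_quat(o["ee_rot"]).as_matrix(); T[:3,3]=o["position"]
        W=T@np.array(c["mount"]); c["R"]=W[:3,:3].T; c["C"]=W[:3,3]
    else:
        c=manip.camera(n); c["R"]=cv2.Rodrigues(np.array(c["rvec"]))[0]; c["C"]=-c["R"].T@np.array(c["tvec"]).ravel()
    return c
def ray(c,p):
    d=c["R"].T@np.linalg.inv(c["K"])@np.array([p[0],p[1],1.]); return d/np.linalg.norm(d)
def onz(c,p,z):
    d=ray(c,p); return c["C"]+d*(z-c["C"][2])/d[2]
def proj(c,X):
    q=c["K"]@(c["R"]@(np.array(X)-c["C"])); return q[:2]/q[2]
def tri(c1,p1,c2,p2):
    A=[];b=[]
    for c,p in((c1,p1),(c2,p2)):
        d=ray(c,p);P=np.eye(3)-np.outer(d,d);A.append(P);b.append(P@c["C"])
    return np.linalg.lstsq(np.vstack(A),np.hstack(b),rcond=None)[0]
HUE={"blue":(105,130,120,80),"yellow":(20,33,140,100),"red":(0,6,150,60)}
def mask(im,k):
    h=cv2.cvtColor(im,cv2.COLOR_BGR2HSV); a,b,s,v=HUE[k]; m=cv2.inRange(h,(a,s,v),(b,255,255))
    if k=="red": m|=cv2.inRange(h,(174,s,v),(180,255,255))
    return m
def blobs(m,amin=100):
    cs=cv2.findContours(m,cv2.RETR_EXTERNAL,cv2.CHAIN_APPROX_NONE)[0]
    return sorted([c for c in cs if cv2.contourArea(c)>amin],key=cv2.contourArea,reverse=True)
E
python3 - <<'E'
from h import *
np.set_printoptions(precision=4,suppress=True)
c=cam("top");s=cam("scene");print("C",c["C"],s["C"])
for k in("blue","yellow"):
    for b in blobs(mask(c["image"],k))[:4]:
        (u,v),r=cv2.minEnclosingCircle(b)
        if 200<u<420 and 180<v<320: print(k,(u,v),r,cv2.contourArea(b),onz(c,(u,v),.106), "diam",2*r/c["K"][0,0]*(c["C"][2]-.106))
    for b in blobs(mask(s["image"],k))[:5]:
        print(" scene",k,cv2.boundingRect(b),cv2.contourArea(b))
# carrier
b=[b for b in blobs(cv2.morphologyEx(mask(c["image"],"red"),cv2.MORPH_CLOSE,np.ones((9,9)))) if 200<b[:,0,0].mean()<420][0]
bx=cv2.boxPoints(cv2.minAreaRect(b));X=np.array([onz(c,p,.046) for p in bx]);print("carrier",bx,X,X.mean(0),np.linalg.norm(X[1]-X[0]),np.linalg.norm(X[2]-X[1]))
h=cv2.cvtColor(c["image"],cv2.COLOR_BGR2HSV);m=cv2.inRange(h,(0,0,90),(180,40,220));m[:, :420]=0;m[:240]=0
b=blobs(cv2.morphologyEx(m,cv2.MORPH_OPEN,np.ones((3,3))))[0]
bx=cv2.boxPoints(cv2.minAreaRect(b));X=np.array([onz(c,p,.002) for p in bx]);print("card",X,X.mean(0),np.linalg.norm(X[1]-X[0]))
E
```

```text
C [0.4122 0.005  1.2357] [1.3272 0.0977 0.6206]
blue (271.27777099609375, 264.72222900390625) 16.011871337890625 746.0 [0.5275 0.1127 0.106 ] diam 0.061988865549138565
 scene blue (196, 84, 55, 42) 1738.0
 scene blue (572, 245, 68, 33) 1333.0
 scene blue (370, 221, 30, 23) 533.5
 scene blue (284, 245, 29, 23) 434.0
 scene blue (0, 245, 11, 24) 158.5
yellow (363.3196105957031, 245.90455627441406) 16.128936767578125 746.5 [ 0.5655 -0.0662  0.106 ] diam 0.06244207635930653
 scene yellow (406, 0, 58, 44) 2246.5
 scene yellow (282, 226, 31, 24) 564.5
 scene yellow (369, 239, 29, 24) 469.0
carrier [[240.9635 252.6186]
 [383.5581 225.7773]
 [391.0416 265.5334]
 [248.447  292.3747]] [[ 0.5581  0.1812  0.046 ]
 [ 0.6159 -0.112   0.046 ]
 [ 0.5335 -0.1265  0.046 ]
 [ 0.4769  0.1636  0.046 ]] [0.5461 0.0266 0.046 ] 0.298828682168044 0.08367536866287689
card [[ 0.3917 -0.2185  0.002 ]
 [ 0.549  -0.2593  0.002 ]
 [ 0.5124 -0.4188  0.002 ]
 [ 0.3566 -0.375   0.002 ]] [ 0.4524 -0.3179  0.002 ] 0.1625132656235737
```

Emit:
{"fn": "step_arm", "kwargs": {"moves": [[0,185,-330,20,0,0,-0.53],[0,185,-330,20,0,0,-0.53],[0,185,-330,20,0,0,-0.53],[0,185,-330,20,0,0,-0.53],[0,185,-330,20,0,0,-0.53],[0,185,-330,20,0,0,-0.53],[0,185,-330,20,0,0,-0.53],[0,185,-330,20,0,0,-0.53],[0,185,-330,20,0,0,-0.53]], "grip_force": 40}}

```text
clock: 1.1
position: [0.3838, 0.2594, 0.2519]
ee_rot: [0.415, 0.91, 0.0, 0.0]
ft_force: [-1.2, -0.2, -0.7]
grip_width: 0.999
grasp_force: 0.0
```

Emit:
{"fn": "step_arm", "kwargs": {"moves": [[0,184,-329,-20,0,0,-0.528],[0,184,-329,-20,0,0,-0.528],[0,184,-329,-20,0,0,-0.528],[0,184,-329,-20,0,0,-0.528],[0,184,-329,-20,0,0,-0.528],[0,184,-329,-20,0,0,-0.528],[0,184,-329,-20,0,0,-0.528],[0,184,-329,-20,0,0,-0.528],[0,184,-329,-20,0,0,-0.528],[0,184,-329,-20,0,0,-0.528]]}}

```text
clock: 2.1
position: [0.5655, -0.0652, 0.2308]
ee_rot: [0.636, 0.772, -0.0, -0.0]
ft_force: [0.4, 0.5, -0.8]
grip_width: 1.001
grasp_force: 0.0
```

Run:
```python
from h import *
np.set_printoptions(precision=4,suppress=True)
w=cam("wrist");cv2.imwrite("pics/w1.png",w["image"]);s=cam("scene");cv2.imwrite("pics/s1.png",s["image"][150:330,200:440].repeat(3,0).repeat(3,1))
print(w["C"],manip.get_obs()["position"],proj(w,[.5655,-.0662,.106]),proj(w,[.5275,.1127,.106]))
for k in("yellow","blue","red"):
    for b in blobs(mask(w["image"],k),300)[:3]:
        (u,v),r=cv2.minEnclosingCircle(b);print(k,(u,v),r,cv2.boundingRect(b),onz(w,(u,v),.106),2*r/w["K"][0,0]*(w["C"][2]-.106))
```

```text
[0.5509 0.0094 0.3721] [ 0.5654 -0.0638  0.2312] [317.7888 234.6345] [312.3523 -73.3397]
yellow (317.6263427734375, 231.13177490234375) 44.27107620239258 (275, 188, 87, 88) [ 0.5649 -0.0637  0.106 ] 0.06038630096972261
yellow (300.5, 2.0) 18.607892990112305 (282, 0, 38, 19) [0.5276 0.0743 0.106 ] 0.02538139848636854
blue (317.5, 194.0) 28.517637252807617 (289, 175, 58, 21) [ 0.5597 -0.0377  0.106 ] 0.038898413452175054
red (316.5, 134.41175842285156) 144.30108642578125 (264, 0, 106, 273) [0.5516 0.001  0.106 ] 0.1968284844788628
```

View pics/w1.png

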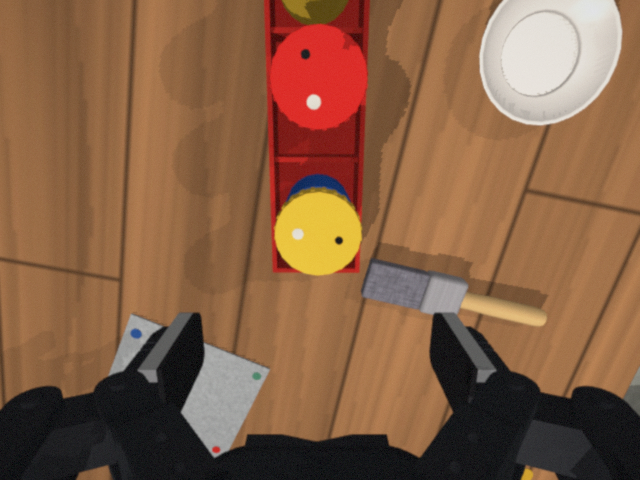

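View pics/s1.png

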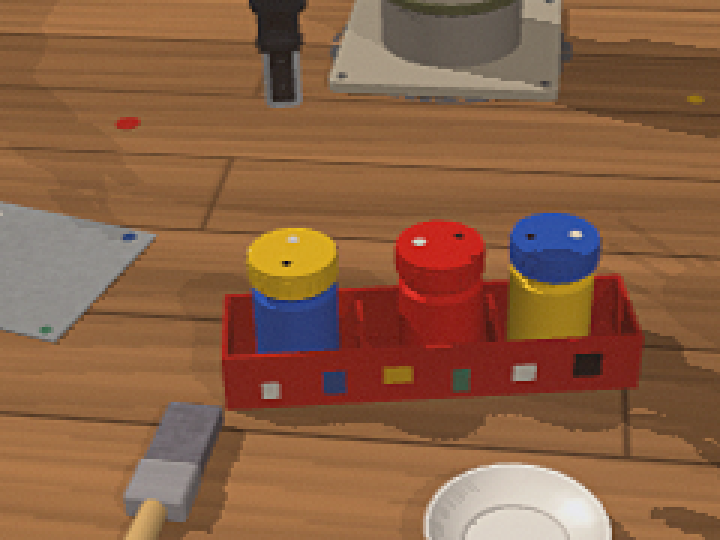

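The wrist view shows the yellow lid at (318,231), centred between the fingers (tips at about (185,315) and (455,315)). The scene crop shows all three lids seated level and the front fingertip's end at about crop (283,105).

Run:
```python
from h import *
np.set_printoptions(precision=4,suppress=True)
s=cam("scene")
# fingertip end height: intersect ray with vertical plane x~const of front finger
for p in[(294.3,185)]:
    d=ray(s,p)
    for x in(.60,.61,.62,.5654):
        t=(x-s["C"][0])/d[0];print("tip",x,s["C"]+t*d)
print("tcp",manip.get_obs()["position"])
for n,xy in(("yellow",(.5652,-.065)),("blue",(.5275,.1127))):
    b=[b for b in blobs(mask(s["image"],n)) if 270<b[:,0,0].mean()<410 and b[:,0,1].mean()<248][0]
    x,y,w,h=cv2.boundingRect(b);e=np.array(s["C"][:2])-xy;e/=np.linalg.norm(e)
    # far rim of lid top gives the topmost pixel, near lower rim the lowest
    for zt in(.102,.105,.108,.111): print(n,(x,y,w,h),zt,"top row",proj(s,[*(np.array(xy)-.031*e),zt])[1],"bottom row",proj(s,[*(np.array(xy)+.031*e),zt-.02])[1])
```

```text
tip 0.6 [ 0.6    -0.0572  0.2374]
tip 0.61 [ 0.61   -0.0551  0.2427]
tip 0.62 [ 0.62   -0.0529  0.2479]
tip 0.5654 [ 0.5654 -0.0646  0.2192]
tcp [ 0.5653 -0.0638  0.2313]
yellow (282, 226, 31, 24) 0.102 top row 227.32144562516115 bottom row 251.78605187098148
yellow (282, 226, 31, 24) 0.105 top row 226.13955463333508 bottom row 250.600286044526
yellow (282, 226, 31, 24) 0.108 top row 224.95337493782722 bottom row 249.41003486872577
yellow (282, 226, 31, 24) 0.111 top row 223.76288315271051 bottom row 248.2152728455261
blue (370, 221, 30, 23) 0.102 top row 222.18429403885486 bottom row 246.1876997346362
blue (370, 221, 30, 23) 0.105 top row 221.00398510520805 bottom row 245.0035186614258
blue (370, 221, 30, 23) 0.108 top row 219.8194324188246 bottom row 243.814903822678
blue (370, 221, 30, 23) 0.111 top row 218.6306130511247 bottom row 242.6218302705851
```

Emit:
{"fn": "step_arm", "kwargs": {"moves": [[0,0,0,-50,0,0,0],[0,0,0,-90,0,0,0],[0,0,0,-120,0,0,0],[0,0,0,-140,0,0,0],[0,0,0,-149,0,0,0],[0,0,0,-149,0,0,0]]}}

```text
clock: 2.85
position: [0.5649, -0.0647, 0.0818]
ee_rot: [0.635, 0.772, -0.0, -0.001]
ft_force: [-0.1, 0.5, 0.7]
grip_width: 0.999
grasp_force: 0.0
```

Emit:
{"fn": "step_arm", "kwargs": {"moves": [[0.3,0,0,0,0,0,0],[0.4,0,0,0,0,0,0],[0.4,0,0,0,0,0,0],[0.5,0,0,0,0,0,0],[0.5,0,0,0,0,0,0],[0.5,0,0,0,0,0,0],[0.5,0,0,0,0,0,0]], "grip_force": 30}}

```text
clock: 3.55
position: [0.5665, -0.0655, 0.084]
ee_rot: [0.636, 0.772, 0.001, 0.001]
ft_force: [-1.4, -0.2, 4.8]
grip_width: 0.707
grasp_force: 31.7
```

Emit:
{"fn": "step_arm", "kwargs": {"moves": [[0.5,0,0,5,0,0,0],[0.5,0,0,10,0,0,0],[0.5,0,0,20,0,0,0],[0.5,0,0,30,0,0,0],[0.5,0,0,40,0,0,0],[0.5,0,0,60,0,0,0],[0.5,0,0,90,0,0,0],[0.5,0,0,110,0,0,0],[0.5,0,0,110,0,0,0]]}}

```text
clock: 4.45
position: [0.567, -0.066, 0.196]
ee_rot: [0.636, 0.772, 0.002, 0.002]
ft_force: [-0.3, 0.3, -1.2]
grip_width: 0.707
grasp_force: 32.6
```

Run:
```python
from h import *
np.set_printoptions(precision=4,suppress=True)
s=cam("scene");w=cam("wrist")
a=cv2.resize(s["image"][130:300,230:430],None,fx=2.8,fy=2.8)[:480,:];b=w["image"]
b=cv2.resize(b,(320,240));o=np.zeros((480,a.shape[1]+240,3),np.uint8);o[:a.shape[0],:a.shape[1]]=a;o[:180,a.shape[1]:]=cv2.resize(b,(240,180));cv2.imwrite("pics/s2.png",o);print(o.shape)
o=manip.get_obs();print(o["position"],o["grip_width"],o["grasp_force"],o["ft_force"])
```

```text
(480, 800, 3)
[ 0.5656 -0.0656  0.1927] 0.7058401028061863 32.6456089806743 [ 0.01    0.1677 -0.5609]
```

View pics/s2.png

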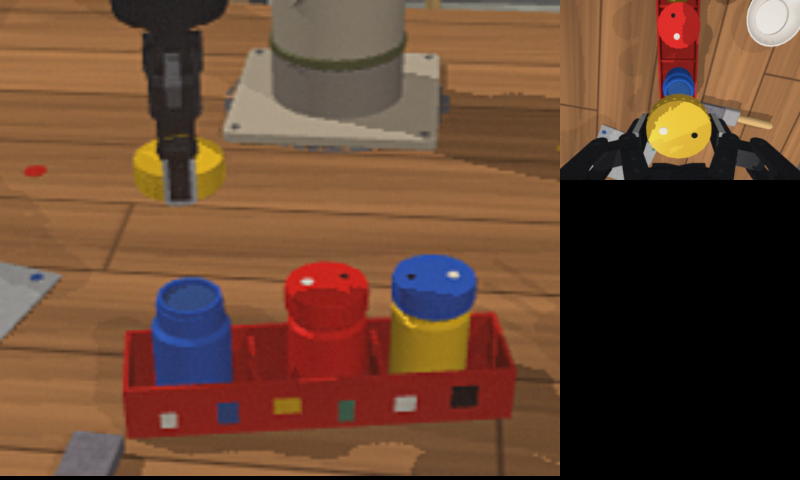

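The scene view shows the yellow lid level in the fingers at crop (180,165), the tip just above its lower edge, and the blue pot standing open; the other pots are unchanged. Next I take it to the card.

Emit:
{"fn": "step_arm", "kwargs": {"moves": [[0.5,-23,-50,0,0,0,0],[0.5,-40,-90,0,0,0,0],[0.5,-58,-130,0,0,0,0],[0.5,-76,-170,0,0,0,0],[0.5,-94,-210,0,0,0,0],[0.5,-108,-240,-20,0,0,0],[0.5,-113,-252,-60,0,0,0],[0.5,-113,-252,-100,0,0,0],[0.5,-113,-252,-140,0,0,0],[0.5,-113,-252,-150,0,0,0]]}}

```text
clock: 5.55
position: [0.4494, -0.316, 0.0378]
ee_rot: [0.636, 0.772, -0.001, -0.004]
ft_force: [-0.4, 0.2, 0.0]
grip_width: 0.707
grasp_force: 32.9
```

Emit:
{"fn": "step_arm", "kwargs": {"moves": [[0.5,0,0,-15,0,0,0],[0.5,0,0,-25,0,0,0],[0.5,0,0,-32,0,0,0],[0.5,0,0,-36,0,0,0],[0.5,0,0,-38,0,0,0],[0.5,0,0,-38,0,0,0]]}}

```text
clock: 6.15
position: [0.4527, -0.3177, 0.0047]
ee_rot: [0.636, 0.772, 0.0, 0.0]
ft_force: [0.2, -0.2, -1.1]
grip_width: 0.706
grasp_force: 32.9
```

Emit:
{"fn": "step_arm", "kwargs": {"moves": [[0.5,0,0,-2,0,0,0],[0.5,0,0,-2,0,0,0],[0.5,0,0,-3,0,0,0],[0.5,0,0,-3,0,0,0]]}}

```text
clock: 6.55
position: [0.4525, -0.3176, 0.0013]
ee_rot: [0.636, 0.772, 0.0, 0.0]
ft_force: [-0.3, 0.4, -0.4]
grip_width: 0.703
grasp_force: 32.9
```

Emit:
{"fn": "step_arm", "kwargs": {"moves": [[0.5,0,0,-1,0,0,0],[0.5,0,0,-2,0,0,0],[0.5,0,0,-2,0,0,0]]}}

```text
clock: 6.85
position: [0.4524, -0.3176, -0.0008]
ee_rot: [0.636, 0.772, 0.0, -0.0]
ft_force: [-0.6, -0.1, -0.2]
grip_width: 0.707
grasp_force: 32.9
```

Emit:
{"fn": "step_arm", "kwargs": {"moves": [[0.5,0,0,-1,0,0,0],[0.5,0,0,-2,0,0,0],[0.5,0,0,-2,0,0,0]]}}

```text
clock: 7.15
position: [0.4525, -0.3177, -0.002]
ee_rot: [0.636, 0.772, 0.0, -0.0]
ft_force: [-3.3, 2.8, 11.5]
grip_width: 0.707
grasp_force: 33.9
```

Emit:
{"fn": "step_arm", "kwargs": {"moves": [[0.5,0,0,-1,0,0,0],[0.5,0,0,-1,0,0,0]]}}

```text
clock: 7.35
position: [0.4526, -0.3177, -0.0021]
ee_rot: [0.636, 0.772, 0.001, -0.0]
ft_force: [-8.0, 6.5, 24.0]
grip_width: 0.707
grasp_force: 35.0
```

Emit:
{"fn": "step_arm", "kwargs": {"moves": [[0.5,0,0,2,0,0,0],[0.2,0,0,2,0,0,0],[0,0,0,2,0,0,0],[0,0,0,2,0,0,0],[0,0,0,2,0,0,0],[0,0,0,2,0,0,0],[0,0,0,10,0,0,0],[0,0,0,30,0,0,0],[0,0,0,70,0,0,0],[0,0,0,120,0,0,0]]}}

```text
clock: 8.35
position: [0.4513, -0.3172, 0.1169]
ee_rot: [0.636, 0.772, -0.001, -0.001]
ft_force: [1.5, 0.4, 0.4]
grip_width: 1.001
grasp_force: 0.0
```

Emit:
{"fn": "step_arm", "kwargs": {"moves": [[0,0,0,80,0,0,0],[0,0,0,117,0,0,0],[0,13,80,117,0,0,0],[0,25,140,117,0,0,0],[0,37,200,117,0,0,0],[0,45,250,117,0,0,0],[0,58,320,117,0,0,0],[0,75,430,117,0,0,0],[0,75,430,117,0,0,0],[0,75,430,117,0,0,0]]}}

```text
clock: 9.35
position: [0.5213, 0.0769, 0.234]
ee_rot: [0.636, 0.772, 0.001, 0.0]
ft_force: [0.3, 0.7, 0.2]
grip_width: 1.001
grasp_force: 0.0
```

Emit:
{"fn": "step_arm", "kwargs": {"moves": [[0,0,0,0,0,0,0],[0,0,0,0,0,0,0],[0,0,0,0,0,0,0]]}}

```text
clock: 9.65
position: [0.5213, 0.0736, 0.2336]
ee_rot: [0.636, 0.771, -0.0, 0.0]
ft_force: [-0.2, -0.5, 0.2]
grip_width: 0.997
grasp_force: 0.0
```

Run:
```python
from h import *
np.set_printoptions(precision=4,suppress=True)
w=cam("wrist");t=cam("top");s=cam("scene")
o=manip.get_obs();print(o["position"],o["ee_rot"])
b=max((b for b in blobs(mask(w["image"],"blue"),300)),key=cv2.contourArea);(u,v),r=cv2.minEnclosingCircle(b);print("blue lid wrist",(u,v),r,cv2.boundingRect(b),onz(w,(u,v),.106))
im=np.zeros((480,800,3),np.uint8)
im[:,:480]=cv2.resize(t["image"][210:340,240:370][:, :],(480,480)) if 0 else cv2.resize(t["image"][225:345,235:535],(480,192)).repeat(1,0)[:480] if 0 else 0
a=cv2.resize(t["image"][225:355,330:530],(600,390));cv2.imwrite("pics/t3.png",a)
for k,z in(("yellow",.022),("blue",.1)):
    for b in blobs(mask(t["image"],k),60):
        (u,v),r=cv2.minEnclosingCircle(b)
        if 240<u<530 and 200<v<350: print(k,(u,v),r,cv2.contourArea(b),onz(t,(u,v),z))
    for b in blobs(mask(s["image"],k),60):
        x,y,ww,h=cv2.boundingRect(b)
        if 180<x<420 and 190<y<270: print(" scene",k,(x,y,ww,h))
```

```text
[0.5213 0.0737 0.2335] [0.6366 0.7712 0.0002 0.0001]
blue lid wrist (337.8015441894531, 175.7569122314453) 46.091365814208984 (293, 131, 90, 91) [0.5271 0.1156 0.106 ]
yellow (482.6833801269531, 306.18194580078125) 15.453752517700195 680.0 [ 0.453  -0.3174  0.022 ]
 scene yellow (369, 239, 29, 24)
 scene yellow (193, 225, 27, 21)
blue (362.3655090332031, 249.3362579345703) 16.02131462097168 673.5 [ 0.5595 -0.0647  0.1   ]
 scene blue (284, 229, 29, 39)
 scene blue (370, 221, 30, 23)
```

View pics/t3.png

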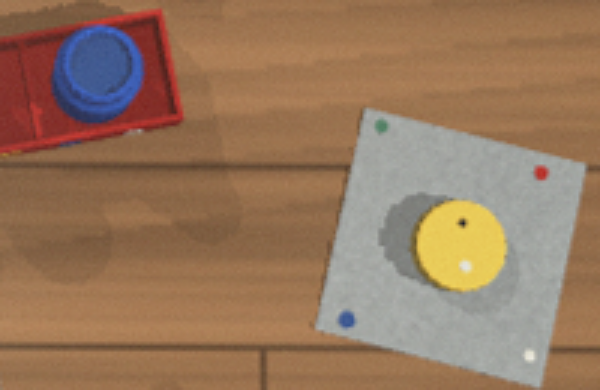

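The top crop shows the yellow lid flat at mid-card, crop (461,245), and the blue pot open and upright, with its mouth at crop (100,62).

Emit:
{"fn": "step_arm", "kwargs": {"moves": [[0,6,40,0,0,0,0],[0,6,40,0,0,0,0],[0,6,40,-50,0,0,0],[0,6,40,-90,0,0,0],[0,6,40,-120,0,0,0],[0,6,40,-140,0,0,0],[0,6,40,-151.5,0,0,0],[0,6,40,-151.5,0,0,0]]}}

```text
clock: 10.6
position: [0.5266, 0.1144, 0.0807]
ee_rot: [0.636, 0.772, -0.001, -0.0]
ft_force: [0.6, -0.2, -0.2]
grip_width: 1.002
grasp_force: 0.0
```

Emit:
{"fn": "step_arm", "kwargs": {"moves": [[0.3,0,0,0,0,0,0],[0.4,0,0,0,0,0,0],[0.4,0,0,0,0,0,0],[0.5,0,0,0,0,0,0],[0.5,0,0,0,0,0,0],[0.5,0,0,0,0,0,0],[0.5,0,0,0,0,0,0]]}}

```text
clock: 11.3
position: [0.5285, 0.1153, 0.0833]
ee_rot: [0.636, 0.772, 0.001, 0.001]
ft_force: [-0.1, -0.2, 6.4]
grip_width: 0.721
grasp_force: 32.6
```

Emit:
{"fn": "step_arm", "kwargs": {"moves": [[0.5,0,0,5,0,0,0],[0.5,0,0,10,0,0,0],[0.5,0,0,20,0,0,0],[0.5,0,0,30,0,0,0],[0.5,0,0,40,0,0,0],[0.5,0,0,60,0,0,0],[0.5,0,0,90,0,0,0],[0.5,0,0,110,0,0,0],[0.5,0,0,110,0,0,0]]}}

```text
clock: 12.2
position: [0.5289, 0.1154, 0.1953]
ee_rot: [0.636, 0.772, 0.002, 0.001]
ft_force: [0.6, 0.1, -0.6]
grip_width: 0.718
grasp_force: 32.8
```

Emit:
{"fn": "step_arm", "kwargs": {"moves": [[0.5,8,-40,0,0,0,0],[0.5,18,-85,0,0,0,0],[0.5,28,-130,0,0,0,0],[0.5,38,-175,0,0,0,0],[0.5,46,-215,0,0,0,0],[0.5,51,-240,0,0,0,0],[0.5,52,-250,0,0,0,0],[0.5,52,-250,0,0,0,0],[0.5,52,-250,0,0,0,0],[0.5,52,-250,0,0,0,0]]}}

```text
clock: 13.2
position: [0.5794, -0.1328, 0.1916]
ee_rot: [0.635, 0.773, 0.0, -0.0]
ft_force: [-0.1, 0.4, -0.9]
grip_width: 0.717
grasp_force: 32.8
```

Run:
```python
from h import *
np.set_printoptions(precision=4,suppress=True)
w=cam("wrist");t=cam("top")
o=manip.get_obs();print(o["position"],o["ee_rot"],w["C"])
for n,p in(("pot",[.5645,-.0657,.102]),("lidheld",[*o["position"][:2],o["position"][2]+.024])): print(n,proj(w,p),proj(t,p))
for k in("blue","yellow"):
    for n,c in(("w",w),("t",t)):
        for b in blobs(mask(c["image"],k),150)[:4]: print(k,n,cv2.boundingRect(b),cv2.contourArea(b))
im=w["image"].copy();cv2.imwrite("pics/w4.png",np.hstack([im[:,130:510],cv2.resize(t["image"][220:280,240:400],(400,150)).repeat(1,0) if 0 else cv2.copyMakeBorder(cv2.resize(t["image"][200:300,240:400],(400,250)),0,230,0,0,cv2.BORDER_CONSTANT)]))
```

```text
[ 0.5794 -0.1333  0.1917] [ 0.6349  0.7726  0.0003 -0.0002] [ 0.5645 -0.0584  0.333 ]
pot [315.0705 134.4962] [362.9403 246.6866]
lidheld [317.8474 353.1836] [405.0708 230.0517]
blue w (229, 253, 177, 173) 23526.5
blue w (270, 84, 94, 97) 7024.0
blue t (0, 277, 71, 61) 2604.0
blue t (348, 234, 30, 32) 686.5
yellow w (117, 342, 59, 37) 1240.5
yellow t (259, 252, 31, 31) 713.0
yellow t (468, 292, 30, 30) 674.0
```

View pics/w4.png

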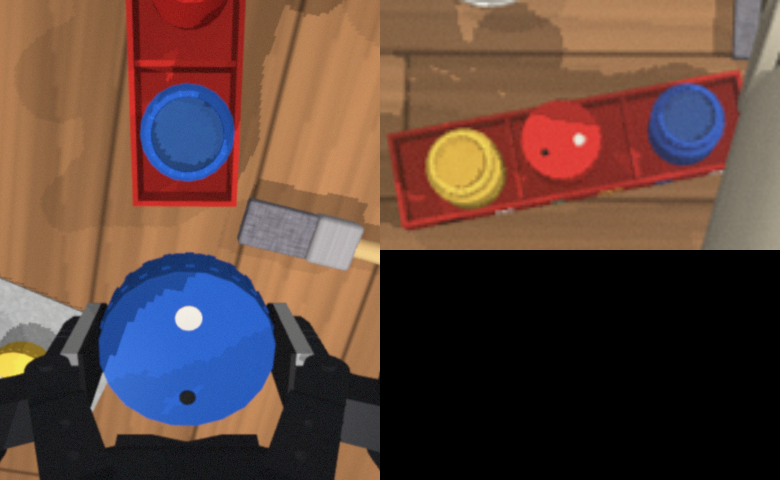

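The wrist view shows the blue lid held level at full-image (317,339) and the blue pot's open mouth at about (318,132). The top view shows both open pots standing upright. Next I measure the neck and the held lid more precisely.

Run:
```python
from h import *
np.set_printoptions(precision=4,suppress=True,linewidth=200)
w=cam("wrist");t=cam("top");o=manip.get_obs();np.save("x.npy",0)
print(w["K"][0,0],o["position"])
print("row132",cv2.cvtColor(w["image"],cv2.COLOR_BGR2HSV)[132,264:372:3].tolist())
print("topcol363",cv2.cvtColor(t["image"],cv2.COLOR_BGR2HSV)[230:270,363].tolist())
a=np.linspace(0,2*np.pi,200)
def bb(c,ctr,r): 
    p=np.array([proj(c,[ctr[0]+r*np.cos(q),ctr[1]+r*np.sin(q),ctr[2]]) for q in a]);return np.r_[p.min(0),p.max(0)]
P=o["position"]
print("lid top pred",bb(w,[*P[:2],P[2]+.024],.031),"bot",bb(w,[*P[:2],P[2]+.004],.031))
for n,c in(("w",w),("t",t)):
    for z,r in((.102,.0255),(.076,.0255),(.076,.03)): print(n,"pot",z,r,bb(c,[.5645,-.0657,z],r))
```

```text
390.19402634102545 [ 0.5794 -0.1339  0.1918]
row132 [[1, 207, 196], [3, 224, 83], [116, 141, 132], [109, 205, 183], [109, 203, 203], [109, 202, 207], [108, 178, 126], [109, 177, 124], [108, 181, 159], [109, 175, 162], [109, 174, 160], [109, 176, 159], [108, 171, 160], [109, 177, 160], [109, 172, 162], [108, 171, 161], [108, 172, 162], [108, 179, 160], [109, 176, 159], [109, 175, 160], [108, 175, 160], [109, 169, 160], [109, 172, 160], [108, 172, 163], [108, 172, 160], [108, 169, 160], [108, 173, 159], [108, 171, 157], [109, 171, 146], [108, 173, 150], [109, 193, 149], [110, 199, 155], [109, 195, 157], [113, 168, 158], [0, 200, 213], [3, 193, 201]]
topcol363 [[15, 109, 119], [5, 167, 162], [3, 195, 200], [135, 116, 147], [111, 167, 153], [113, 155, 138], [111, 138, 139], [110, 129, 136], [111, 135, 145], [110, 145, 141], [111, 137, 143], [110, 140, 144], [111, 142, 144], [110, 148, 143], [111, 142, 145], [111, 146, 148], [111, 144, 149], [111, 139, 150], [110, 140, 149], [111, 138, 152], [111, 139, 150], [110, 142, 149], [110, 142, 149], [110, 144, 150], [110, 142, 147], [111, 142, 151], [111, 146, 150], [112, 164, 188], [111, 164, 159], [113, 134, 120], [112, 158, 142], [111, 169, 166], [113, 153, 148], [114, 145, 109], [114, 136, 107], [111, 138, 98], [176, 157, 125], [1, 169, 160], [1, 179, 182], [1, 181, 161]]
lid top pred [227.8202 269.2982 407.7839 426.3795] bot [238.9828 249.7531 396.5289 390.6387]
w pot 0.102 0.0255 [270.447   85.468  359.8535 178.3215]
w pot 0.076 0.0255 [275.1677  89.1745 355.5996 172.7704]
w pot 0.076 0.03 [268.0678  81.289  362.7071 179.6724]
t pot 0.102 0.0255 [349.9259 233.8282 375.9557 259.6367]
t pot 0.076 0.0255 [349.4084 235.8275 374.8667 261.0814]
t pot 0.076 0.03 [347.1621 233.616  377.1131 263.3266]
```

Emit:
{"fn": "step_arm", "kwargs": {"moves": [[0.5,-8,40,0,0,0,0],[0.5,-14,69,0,0,0,0],[0.5,-14,69,-30,0,0,0],[0.5,-14,69,-60,0,0,0],[0.5,-14,69,-75,0,0,0],[0.5,-14,69,-85,0,0,0],[0.5,-14,69,-85,0,0,0],[0.5,-14,69,-85,0,0,0],[0.5,-14,69,-85,0,0,0]]}}

```text
clock: 14.3
position: [0.5661, -0.0661, 0.1079]
ee_rot: [0.636, 0.772, 0.001, 0.001]
ft_force: [1.2, -0.5, 0.2]
grip_width: 0.721
grasp_force: 32.8
```

Run:
```python
from h import *
np.set_printoptions(precision=4,suppress=True,linewidth=200)
w=cam("wrist");s=cam("scene");o=manip.get_obs();print(o["position"],o["ft_force"])
cv2.imwrite("pics/s5.png",np.hstack([cv2.resize(s["image"][200:300,260:360],(480,480)),cv2.resize(w["image"][100:420,213:427],(320,480))]))
```

```text
[ 0.5659 -0.066   0.1076] [ 0.6344 -0.4456  0.0221]
```

View pics/s5.png

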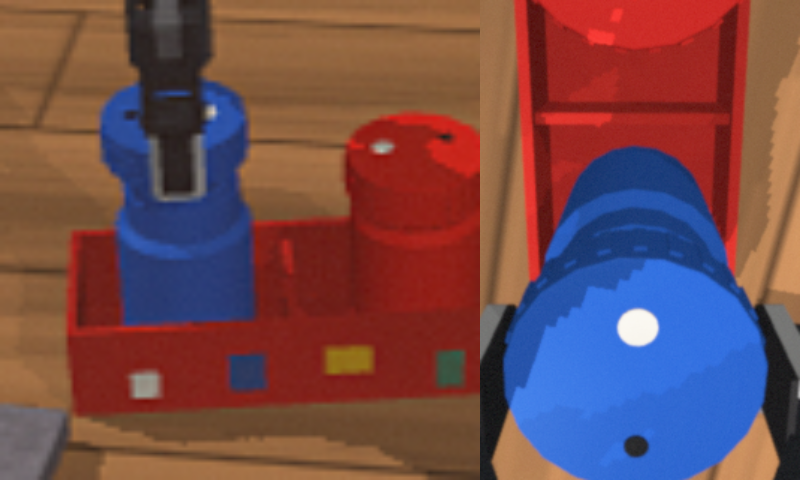

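The scene crop shows the lid hovering over the blue pot's neck, with the lean the camera gives it at the start. In the wrist crop, lid and body share the centre column (637). It is aligned, so I lower it.

Emit:
{"fn": "step_arm", "kwargs": {"moves": [[0.5,0,0,-4,0,0,0],[0.5,0,0,-7,0,0,0],[0.5,0,0,-9,0,0,0],[0.5,0,0,-11,0,0,0],[0.5,0,0,-12,0,0,0]]}}

```text
clock: 14.9
position: [0.5653, -0.0658, 0.0945]
ee_rot: [0.636, 0.772, 0.0, -0.0]
ft_force: [0.2, 0.9, -0.2]
grip_width: 0.717
grasp_force: 32.9
```

Emit:
{"fn": "step_arm", "kwargs": {"moves": [[0.5,0,0,-2,0,0,0],[0.5,0,0,-4,0,0,0],[0.5,0,0,-4,0,0,0]]}}

```text
clock: 15.2
position: [0.5653, -0.0658, 0.0905]
ee_rot: [0.636, 0.772, -0.0, -0.0]
ft_force: [0.8, 0.1, -1.2]
grip_width: 0.717
grasp_force: 32.8
```

Emit:
{"fn": "step_arm", "kwargs": {"moves": [[0.5,0,0,-2,0,0,0],[0.5,0,0,-4,0,0,0],[0.5,0,0,-6,0,0,0],[0.5,0,0,-6,0,0,0]]}}

```text
clock: 15.6
position: [0.5652, -0.0658, 0.0845]
ee_rot: [0.636, 0.772, -0.0, -0.0]
ft_force: [0.8, 1.1, -0.3]
grip_width: 0.72
grasp_force: 32.8
```

Emit:
{"fn": "step_arm", "kwargs": {"moves": [[0.5,0,0,-1,0,0,0],[0.5,0,0,-2,0,0,0],[0.5,0,0,-2,0,0,0]]}}

```text
clock: 15.9
position: [0.5658, -0.0659, 0.0834]
ee_rot: [0.636, 0.772, 0.001, 0.0]
ft_force: [-1.6, 1.4, 6.0]
grip_width: 0.718
grasp_force: 33.2
```

Contact at about the height of the original seat. I press slightly, then release.

Emit:
{"fn": "step_arm", "kwargs": {"moves": [[0.5,0,0,-1,0,0,0],[0.5,0,0,-1,0,0,0]]}}

```text
clock: 16.1
position: [0.5664, -0.0659, 0.0833]
ee_rot: [0.636, 0.772, 0.001, 0.001]
ft_force: [-2.4, 1.8, 13.1]
grip_width: 0.72
grasp_force: 33.8
```

Emit:
{"fn": "step_arm", "kwargs": {"moves": [[0.5,0,0,1,0,0,0],[0.3,0,0,1,0,0,0],[0,0,0,1,0,0,0],[0,0,0,1,0,0,0],[0,0,0,1,0,0,0],[0,0,0,1,0,0,0],[0,0,0,20,0,0,0],[0,0,0,60,0,0,0],[0,0,0,90,0,0,0]]}}

```text
clock: 17.0
position: [0.5653, -0.0662, 0.1733]
ee_rot: [0.636, 0.772, -0.0, 0.0]
ft_force: [0.5, -0.3, -0.3]
grip_width: 1.0
grasp_force: 0.0
```

Emit:
{"fn": "step_arm", "kwargs": {"moves": [[0,-23,-50,0,0,0,0],[0,-45,-100,0,0,0,0],[0,-65,-145,0,0,0,0],[0,-85,-190,0,0,0,0],[0,-101,-226,0,0,0,0],[0,-110,-246,-20,0,0,0],[0,-112.5,-251.5,-60,0,0,0],[0,-112.5,-251.5,-90,0,0,0],[0,-112.5,-251.5,-100,0,0,0],[0,-112.5,-251.5,-100,0,0,0]]}}

```text
clock: 18.0
position: [0.4522, -0.317, 0.0709]
ee_rot: [0.636, 0.772, -0.0, -0.001]
ft_force: [-0.8, 0.5, 0.5]
grip_width: 1.0
grasp_force: 0.0
```

Run:
```python
from h import *
np.set_printoptions(precision=4,suppress=True,linewidth=200)
w=cam("wrist");s=cam("scene");t=cam("top");o=manip.get_obs();print(o["position"],o["ft_force"])
b=blobs(mask(w["image"],"yellow"),500)[0];x,y,ww,h=cv2.boundingRect(b);a=np.linspace(0,6.283,200)
for z in(.022,.002):
    p=np.array([proj(w,[.453+.031*np.cos(q),-.3176+.031*np.sin(q),z]) for q in a]);print("pred",p.min(0),p.max(0))
print("meas",x,y,x+ww,y+h)
for k in("blue","yellow"):
    for n,c in(("s",s),("t",t)):
        for b in blobs(mask(c["image"],k),100):
            r=cv2.boundingRect(b)
            if 240<r[0]<420 and 180<r[1]<300: print(k,n,r,cv2.contourArea(b), onz(t,cv2.minEnclosingCircle(b)[0],.106))
cv2.imwrite("pics/s6.png",np.hstack([cv2.resize(s["image"][200:300,260:420],(640,400)),cv2.resize(t["image"][215:300,235:285],(160,400)) ]))
```

```text
[ 0.4538 -0.3178  0.0733] [-0.6743 -1.0121 -0.5924]
pred [260.2981 216.8888] [378.7543 327.2581]
pred [265.2763 208.3889] [373.5897 310.3699]
meas 259 210 376 327
blue s (282, 226, 31, 42) 1029.0 [0.561  0.0621 0.106 ]
blue t (348, 231, 32, 35) 816.0 [ 0.5614 -0.0661  0.106 ]
yellow s (369, 224, 29, 39) 906.5 [ 0.5689 -0.1014  0.106 ]
yellow t (259, 252, 31, 31) 711.0 [0.523  0.1073 0.106 ]
```

View pics/s6.png

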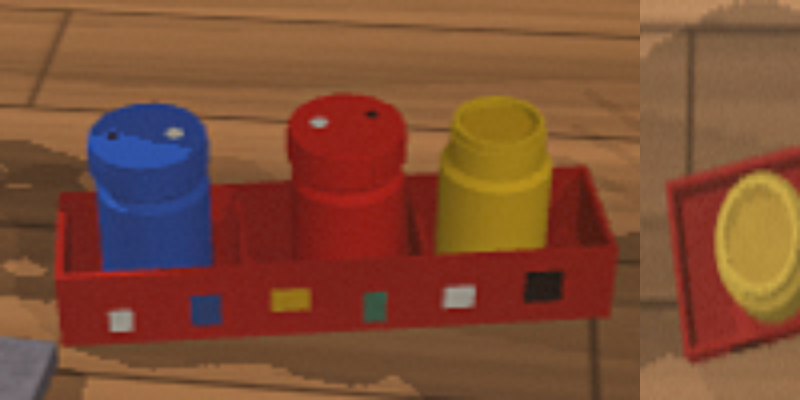

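The scene crop shows the blue lid level and seated on the blue pot at (150,150), its top row at 226 as at the start. The yellow pot stands open at (497,170). Next I grasp the yellow lid.

Emit:
{"fn": "step_arm", "kwargs": {"moves": [[0,0,0,-30,0,0,0],[0,0,0,-50,0,0,0],[0,0,0,-62,0,0,0],[0,0,0,-70,0,0,0],[0,0,0,-73,0,0,0],[0,0,0,-73,0,0,0]]}}

```text
clock: 18.75
position: [0.4531, -0.3176, -0.0008]
ee_rot: [0.636, 0.772, 0.0, 0.0]
ft_force: [-0.2, 0.3, 0.5]
grip_width: 1.001
grasp_force: 0.0
```

Emit:
{"fn": "step_arm", "kwargs": {"moves": [[0.3,0,0,0,0,0,0],[0.4,0,0,0,0,0,0],[0.4,0,0,0,0,0,0],[0.5,0,0,0,0,0,0],[0.5,0,0,0,0,0,0],[0.5,0,0,0,0,0,0],[0.5,0,0,0,0,0,0]]}}

```text
clock: 19.45
position: [0.4533, -0.3177, -0.0003]
ee_rot: [0.636, 0.772, 0.0, 0.001]
ft_force: [-2.3, 1.2, 6.1]
grip_width: 0.708
grasp_force: 30.9
```

Emit:
{"fn": "step_arm", "kwargs": {"moves": [[0.5,0,0,10,0,0,0],[0.5,0,0,30,0,0,0],[0.5,0,0,70,0,0,0],[0.5,0,0,110,0,0,0],[0.5,0,0,150,0,0,0],[0.5,0,0,180,0,0,0],[0.5,0,0,194,0,0,0],[0.5,0,0,194,0,0,0]]}}

```text
clock: 20.25
position: [0.4536, -0.3179, 0.1946]
ee_rot: [0.636, 0.772, 0.001, 0.002]
ft_force: [-0.4, 0.3, -1.1]
grip_width: 0.706
grasp_force: 32.8
```

Emit:
{"fn": "step_arm", "kwargs": {"moves": [[0.5,11,45,0,0,0,0],[0.5,23,94,0,0,0,0],[0.5,35,143,0,0,0,0],[0.5,47,192,0,0,0,0],[0.5,59,241,0,0,0,0],[0.5,71,290,0,0,0,0],[0.5,81,330,0,0,0,0],[0.5,88,361,0,0,0,0],[0.5,88,361,0,0,0,0],[0.5,88,361,0,0,0,0]]}}

```text
clock: 21.25
position: [0.5399, 0.0439, 0.1909]
ee_rot: [0.635, 0.772, -0.001, -0.001]
ft_force: [0.1, -1.0, -0.5]
grip_width: 0.706
grasp_force: 32.8
```

Emit:
{"fn": "step_arm", "kwargs": {"moves": [[0.5,0,0,0,0,0,0],[0.5,0,0,0,0,0,0]]}}

```text
clock: 21.45
position: [0.5405, 0.0421, 0.1923]
ee_rot: [0.637, 0.771, -0.0, -0.0]
ft_force: [-0.6, 0.5, 0.8]
grip_width: 0.709
grasp_force: 32.8
```

Run:
```python
from h import *
np.set_printoptions(precision=4,suppress=True,linewidth=200)
w=cam("wrist");t=cam("top");o=manip.get_obs();P=o["position"];print(P,o["grip_width"],w["C"])
cv2.imwrite("pics/w7.png",w["image"])
a=np.linspace(0,6.283,300)
def bb(c,ctr,r):
    p=np.array([proj(c,[ctr[0]+r*np.cos(q),ctr[1]+r*np.sin(q),ctr[2]]) for q in a]);return np.r_[p.min(0),p.max(0)]
print("lid pred",bb(w,[*P[:2],P[2]+.0235],.031),bb(w,[*P[:2],P[2]+.0035],.031))
for n,c in(("w",w),("t",t)):
    p=np.array([bb(c,[.5275,.1135,z],r) for z,r in((.102,.0255),(.076,.03))]);print(n,p)
    for b in blobs(mask(c["image"],"yellow"),200):
        x,y,ww,h=cv2.boundingRect(b);print("meas",n,x,y,x+ww,y+h,cv2.contourArea(b))
```

```text
[0.5407 0.0426 0.1926] 0.7035392568012901 [0.526  0.1167 0.3336]
lid pred [228.8772 266.1082 408.9337 423.5903] [239.959  246.9318 397.5737 388.1361]
w [[274.5376  78.9672 364.1704 172.4695]
 [271.7776  75.3817 366.6364 174.3887]]
meas w 231 250 403 419 22782.0
meas w 273 77 367 175 7047.0
t [[257.9871 251.9157 284.1558 277.9879]
 [257.2372 251.2939 287.3446 281.3014]]
```

Emit:
{"fn": "step_arm", "kwargs": {"moves": [[0.5,-8,40,0,0,0,0],[0.5,-12.3,69.6,0,0,0,0],[0.5,-12.3,69.6,-30,0,0,0],[0.5,-12.3,69.6,-60,0,0,0],[0.5,-12.3,69.6,-75,0,0,0],[0.5,-12.3,69.6,-85,0,0,0],[0.5,-12.3,69.6,-85,0,0,0],[0.5,-12.3,69.6,-85,0,0,0],[0.5,-12.3,69.6,-85,0,0,0]]}}

```text
clock: 22.45
position: [0.5292, 0.1132, 0.1088]
ee_rot: [0.636, 0.772, 0.001, 0.0]
ft_force: [-0.3, -0.6, -1.0]
grip_width: 0.704
grasp_force: 32.8
```

Emit:
{"fn": "step_arm", "kwargs": {"moves": [[0.5,0,0,-4,0,0,0],[0.5,0,0,-7,0,0,0],[0.5,0,0,-8,0,0,0],[0.5,0,0,-8,0,0,0]]}}

```text
clock: 22.85
position: [0.5284, 0.1132, 0.0995]
ee_rot: [0.636, 0.772, -0.0, -0.0]
ft_force: [0.6, -0.0, -1.2]
grip_width: 0.702
grasp_force: 32.8
```

Emit:
{"fn": "step_arm", "kwargs": {"moves": [[0.5,0,0,-2,0,0,0],[0.5,0,0,-4,0,0,0],[0.5,0,0,-6,0,0,0],[0.5,0,0,-6,0,0,0]]}}

```text
clock: 23.25
position: [0.5283, 0.1132, 0.0934]
ee_rot: [0.636, 0.772, -0.0, -0.0]
ft_force: [0.0, -0.0, -0.8]
grip_width: 0.707
grasp_force: 32.8
```

Emit:
{"fn": "step_arm", "kwargs": {"moves": [[0.5,0,0,-2,0,0,0],[0.5,0,0,-4,0,0,0],[0.5,0,0,-6,0,0,0],[0.5,0,0,-6,0,0,0]]}}

```text
clock: 23.65
position: [0.5283, 0.1131, 0.0874]
ee_rot: [0.636, 0.772, -0.0, -0.0]
ft_force: [-0.3, 0.3, -0.0]
grip_width: 0.706
grasp_force: 32.8
```

Emit:
{"fn": "step_arm", "kwargs": {"moves": [[0.5,0,0,-2,0,0,0],[0.5,0,0,-3,0,0,0],[0.5,0,0,-4,0,0,0],[0.5,0,0,-4,0,0,0]]}}

```text
clock: 24.05
position: [0.5291, 0.1134, 0.0857]
ee_rot: [0.636, 0.772, 0.001, 0.0]
ft_force: [-8.0, -2.3, 22.0]
grip_width: 0.708
grasp_force: 34.7
```

Emit:
{"fn": "step_arm", "kwargs": {"moves": [[0.5,0,0,-1,0,0,0],[0.5,0,0,-1,0,0,0]]}}

```text
clock: 24.25
position: [0.5294, 0.1134, 0.0856]
ee_rot: [0.636, 0.772, 0.001, 0.0]
ft_force: [-12.3, -2.5, 32.0]
grip_width: 0.704
grasp_force: 35.7
```

Emit:
{"fn": "step_arm", "kwargs": {"moves": [[0.5,0,0,3,0,0,0],[0.3,0,0,3,0,0,0],[0,0,0,3,0,0,0],[0,0,0,3,0,0,0],[0,0,0,3,0,0,0],[0,0,0,3,0,0,0],[0,0,0,20,0,0,0],[0,0,0,60,0,0,0],[0,0,0,100,0,0,0],[0,0,0,140,0,0,0]]}}

```text
clock: 25.25
position: [0.5282, 0.113, 0.2242]
ee_rot: [0.636, 0.772, -0.0, -0.0]
ft_force: [0.5, -0.0, -0.2]
grip_width: 0.997
grasp_force: 0.0
```

Emit:
{"fn": "step_arm", "kwargs": {"moves": [[0,-20,-45,0,0,0,0],[0,-40,-90,0,0,0,0],[0,-60,-135,0,0,0,0],[0,-80,-180,0,0,0,0],[0,-95,-225,0,0,0,0],[0,-105,-270,0,0,0,0],[0,-110,-310,0,0,0,0],[0,-110,-340,0,0,0,0],[0,-110,-340,0,0,0,0]]}}

```text
clock: 26.15
position: [0.4175, -0.2309, 0.223]
ee_rot: [0.638, 0.77, -0.0, 0.001]
ft_force: [-0.1, -0.0, 0.2]
grip_width: 0.997
grasp_force: 0.0
```

Run:
```python
from h import *
np.set_printoptions(precision=4,suppress=True,linewidth=200)
s=cam("scene");t=cam("top");print(manip.get_obs()["position"])
for k in("blue","yellow"):
    for n,c in(("s",s),("t",t)):
        for b in blobs(mask(c["image"],k),100):
            r=cv2.boundingRect(b)
            if 240<r[0]<420 and 180<r[1]<300: print(k,n,r,cv2.contourArea(b),onz(t,cv2.minEnclosingCircle(b)[0],.106))
cv2.imwrite("pics/f8.png",np.vstack([cv2.resize(s["image"][205:295,265:425],(640,360)),cv2.resize(t["image"][215:300,240:400],(452,240)) if 0 else cv2.copyMakeBorder(cv2.resize(t["image"][215:300,240:400],(452,240)),0,0,0,188,cv2.BORDER_CONSTANT)]))
```

```text
[ 0.4183 -0.2271  0.2226]
blue s (282, 226, 31, 42) 1027.0 [0.561  0.0621 0.106 ]
blue t (348, 231, 32, 35) 819.5 [ 0.5614 -0.0661  0.106 ]
yellow s (369, 221, 31, 42) 1057.0 [ 0.5725 -0.1018  0.106 ]
yellow t (256, 249, 34, 34) 823.0 [0.525  0.1093 0.106 ]
```

View pics/f8.png

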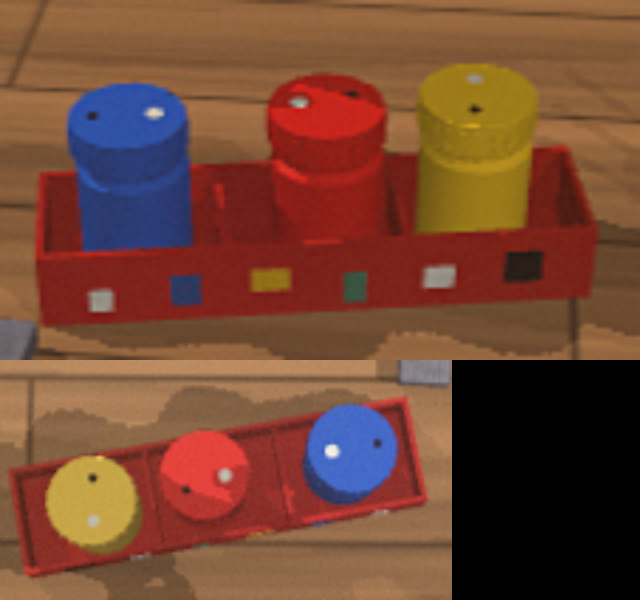

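Both lids sit level on their own pots, with top rows at 226 and 221 in the scene image, the same as the seated lids at the start. All the pots stand upright and the gripper is clear.

```bash
python3 -c "
from workcell import manip
print(manip.hand_in())"
```

```text
the job is handed in; nothing more can be done
None
```

I put the blue and yellow lids fully home and level on the pots of their own colour, left all three pots upright with red closed, and handed the job in after about 26 s of robot time.

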